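# Rock the angle gauge on the setting stud to its mark

## Robot

A 6-joint arm with a two-finger parallel gripper is mounted at the origin on the work surface; the furniture and walls round the work are solid. World frame = base frame: x ahead of the robot, y to its left, z up, the work surface at z = 0. Lengths are in m, angles in rad, forces in N, time in s.
With the tool pointing down it reaches from about 0.375 to 0.9 m from the base axis. Payload 3.1 kg.
Tool frame: the origin (TCP) lies between the finger pads; the fingertips stand 22 mm ahead of it and the grasp point (between the pads) lies 3 mm ahead of it; z points along the fingers, y is the line along which they close (so a half turn about z gives the same grasp; the last joint's range is limited). The gripper opens to 87 mm and grips with 3 to 60 N. Pads are 19 mm wide; open, the fingers measure 117 mm over their backs; the gripper's body (75 mm by 190 mm) begins 51 mm behind the grasp point.
Start: joints at [0.98, 0.527, 1.433, -0, 1.181, -0.178], TCP at [0.251, 0.572, 0.245] pointing down, gripper open.
Joint ranges: [-3.08, 3.08], [-0.75, 2.2], [0.22, 2.44], [-1.43, 4.57], [0, 2.65], [-2.85, 2.85]. Speed limits (rad/s): [2.79, 2.79, 3.14, 3.14, 3.14, 3.14].

## Interface

Orientations are given as a unit quaternion [x, y, z, w].
In Python, from rig import robot gives the robot as it stands.
- The arm moves only by the tool move_arm, never from a script. Its argument "series" is text: rows parted by semicolons, each of 6 numbers parted by spaces: the shift along the tool's x, y, z in mm, then the turn, a rotation vector about the tool's x, y, z in degrees. In form: dx dy dz ax ay az; .... A call has 1 to 8 rows; each row is the pose to reach, as a shift and turn from the pose commanded when the call began, along the tool's axes at that moment; what a row does not reach only later rows make up. A row lasts 1/12 s, in which the tool goes at most 41.7 mm and 7.16 degrees, less where a joint would pass 70% of its speed; a pose out of reach is approached as far as the arm can. A call with a gripper value outside its range is refused whole. "jaw" is the opening, from 0 (shut) to 1 (fully open), set as the call begins (left out, the last holds). The fingers move at their own pace and stop on an object; "newtons" is the grip in N (left out, the last holds). Time passes only in rows, so rows that repeat a pose let the fingers close. It gives the time, the measured TCP pose, the force, the opening and the grip force at its end, in the units of the state.
- robot.get_obs(): the state, without advancing time (a new reading comes with each control period).
- robot.camera(name): name is "side" or "top" or "wrist"; returns a dict with "img" (480x640x3 uint8, red, green, blue), "mtx" (3x3 intrinsics, pixels), "world_to_cam" (4x4, takes a point from world to camera coordinates). Camera axes: x right, y down, z forward; pixel columns grow to the right and rows downward; lengths in m; the calibration is good to about 2 mm. A picture is of the moment at which its call begins. There is no depth.
- robot.hand_in(): hands the job in; it is judged then, once.
Trained networks look in a picture, given as the dict that the camera call returned (one of the last four; its "shot" number tells which), for a name from the list of things; names that differ only in an ending like _2 or _b are one class to them, and where a whole thing is asked for, a point or a joint stands for the part that bears it (a point fixed in the world has none). Each returns a list of dicts, best first, with "p" (0 to 1); they miss things now and then, are a little off and sometimes report something else, mostly with a low value. They report only what shows in the picture. A call takes as long as a camera call. They do not tell look-alikes from the thing itself.
- robot.search_frame(picture, thing): "xyz" ([x, y, z] in m, in world coordinates, good to about 4 mm: the middle of the surface that is visible of it).
- robot.tip_of(picture, thing): "xyz" ([x, y, z] in m, in world coordinates, good to about 4 mm: a listed point, or the origin of a listed thing).
The state is a dict: "time": time; "q": joint angles; "joint_velocities": joint speeds; "joint_torque": joint torques, N m; "position": TCP position; "tool_rot": TCP orientation; "ft_force": force on the tool from outside, world axes, zero at the start; "moment": the same for the moment, N m; "grip_width": finger opening in m; "grip_force": force on a finger pad.
Only numpy, scipy, OpenCV 4.12 (cv2) and the standard library are available. Lean on these libraries where they do the work, as an engineer would, in place of code of your own. Each camera call takes 0.05 s, during which the arm holds its last target. There are 200 camera calls.

## Task

Check the angle gauge against its set mark: stand the round-headed steel stud upright in the hole of the blue holder block, fully down, then pick up the yellow gauge by its black grip and rest the middle of its foot on the stud's round head, level at first. Rock it there until the swinging pointer settles on the red mark, and finish there: the program ends with the gripper still holding the gauge still, lightly pressed on the stud, pointer on the mark. Do not knock the gauge over or disturb the other parts lying about.

Things in the scene. Friction and masses are not known exactly. Their poses are not given: they have to be found in the camera images.
- holder: Blue steel block 80 x 80 x 50 mm fixed to the bench, a small steel bolt head at each top corner and one round blind hole in the middle of its top. Origin: centre of its underside; z up.
- holder_hole0 (a point): Centre of the mouth of the hole in the holder block, on its top face, 50 mm above the bench. The hole is 22 mm in diameter with a chamfered mouth and 40 mm deep (its floor is 10 mm above the bench).
- stud: Loose bright steel pin, 20 mm in diameter, 90 mm long, flat chamfered foot, half-round head of 10 mm radius, thin brass line at mid length; 0.1 to 0.2 kg. Stands on the bench at first. Origin: centre of its foot; z runs along it to the head. Fully down in the hole, its head is 50 mm above the block, 100 mm above the bench.
- stud_foot (a point): Centre of the stud's flat foot.
- stud_top (a point): Highest point of the stud's round head, on its axis, 90 mm above its foot.
- gauge: Loose angle gauge, 0.3 kg, 166 mm high, standing on the bench at first: dark flat foot 44 x 100 x 12 mm (x, y, z), round yellow case 96 mm across, 25 mm thick, with a windowed white dial on its -x side, black grip on top. Origin: centre of the underside of the foot; x is the thickness (dial faces -x, toward the robot), y runs along the foot, z up. Turning it about its x moves the pointer.
- gauge_foot (a point): Centre of the underside of the gauge's foot (the point to rest on the stud).
- gauge_grip (a point): Point to grasp, inside the black grip, 143 mm above the underside of the foot, 23 mm below the grip's top. The grip is 22 mm thick (along the gauge's x), 42 mm wide (along y) and reaches from 120 to 166 mm above the underside.
- pointer (a joint): Black pendulum pointer that hangs from the dial centre (72 mm above the underside of the foot) and swings freely, settling in about 1 s. Angle in rad relative to the gauge: 0 when level, positive as its tip moves to the gauge's +y. As it always hangs plumb, turning the gauge by an angle a about its own x axis (right-handed) makes it read -a.
- pointer_tip (a point): Tip of the pointer, 36 mm from the dial centre; z axis from the tip to the dial centre.
- mark (a joint): Red mark on the dial, behind the window, locked to the dial and not to be moved: its angle in rad about the same axis, zero and sense as the pointer's; between 0.2 and 0.42 (positive: to the gauge's +y of the bottom of the dial). The dial has black lines each 10 degrees.
- mark_tip (a point): Inner part of the red mark, 36 mm from the dial centre; z axis from there to the dial centre. It meets pointer_tip when the pointer is on the mark.
- reel: Bystander: solder reel with yellow top, 54 mm wide, 42 mm high. Leave alone.
- motor_can: Bystander: white open metal cup, 62 mm wide, 60 mm high. Leave alone.
- stator: Bystander: grey ring with copper coils, 58 mm wide, 23 mm high. Leave alone.
Things that resemble listed ones, but are neither listed nor needed, are in the scene too. Of the things that look like the holder, take the one that is farthest to the robot's left at the start.

How it is judged:
By the outcome, as a careful person would: the job done as asked, in the order asked, and still so for the second after the job is handed in, while the arm keeps its last pose, push and grip.
It also fails if it takes over 59 s, if anything falls off the work surface, if the arm or the gripper's body presses on something with over 40 N, if the wrist force passes 120 N, or if a joint passes its speed limit or range.

## Working session

There is one attempt and no reset: what is moved stays moved. The work goes in short steps, Python scripts to look and compute and a tool call to move; the robot and the scene stay as the last step left them, time stands still between calls to the robot, and variables do not carry over. Pictures are saved under pics/ and viewed, at most 10 in all, crops included, and the job is handed in when it is done.

Besides the shell and the picture viewer there is one more tool, called after ">>>" as name(argument=value, ...) on one line, values as JSON. move_arm: Moves the arm, as the interface text tells. Its arguments: {"type":"object","properties":{"series":{"type":"string"},"jaw":{"type":"number"},"newtons":{"type":"number"}},"required":["series"]}

```bash
mkdir -p pics; ls; cat > h.py <<'E'
import numpy as np,cv2
from rig import robot
from scipy.spatial.transform import Rotation as R
def save(p,n): cv2.imwrite('pics/'+n+'.png',p['img'][:,:,::-1])
def px(p,X):
    c=p['world_to_cam']@np.append(X,1); u=p['mtx']@c[:3]; return (u[:2]/u[2]).round(0)
def plane(p,uv,z):
    M=np.array(p['world_to_cam']);Rm=M[:3,:3];c=-Rm.T@M[:3,3]
    d=Rm.T@np.linalg.solve(p['mtx'],[uv[0],uv[1],1]); return c+d*(z-c[2])/d[2]
def T():
    o=robot.get_obs(); return np.array(o['position']),R.from_quat(o['tool_rot'])
E
python3 - <<'E'
from h import *
o=robot.get_obs();print({k:np.round(v,3) for k,v in o.items()});print(T()[1].as_matrix().round(3))
t=robot.camera('top');s=robot.camera('side')
cv2.imwrite('pics/a.png',np.hstack([cv2.resize(x['img'],(400,300)) for x in (t,s)])[:,:,::-1]);save(t,'top0');save(s,'side0')
for n,p in(('top',t),('side',s)):
  for th in('holder_hole0','stud_top','stud_foot','gauge_foot','gauge_grip','mark_tip','pointer_tip','reel','motor_can','stator'):
    print(n,th,[(np.round(d['xyz'],3),round(d['p'],2),px(p,d['xyz'])) for d in robot.tip_of(p,th)[:4]])
E
```

```text
pics
{'time': np.float64(0.0), 'q': array([ 0.98 ,  0.528,  1.434, -0.   ,  1.181, -0.178]), 'joint_velocities': array([-0.   ,  0.001,  0.   , -0.   ,  0.001,  0.002]), 'joint_torque': array([-1.0000e-03, -4.4005e+01, -1.7658e+01,  6.3000e-02,  5.8000e-02,
       -0.0000e+00]), 'position': array([0.25 , 0.572, 0.244]), 'tool_rot': array([ 0.205,  0.979, -0.001, -0.   ]), 'ft_force': array([0.711, 0.395, 0.632]), 'moment': array([-0.073, -0.029, -0.042]), 'grip_force': np.float64(0.0), 'grip_width': np.float64(0.087)}
[[-0.916  0.401 -0.001]
 [ 0.401  0.916 -0.002]
 [ 0.    -0.002 -1.   ]]
top holder_hole0 [(array([ 0.406, -0.308,  0.046]), 0.93, array([431., 304.])), (array([ 0.65 , -0.37 ,  0.054]), 0.76, array([450., 213.])), (array([ 0.494, -0.164,  0.051]), 0.56, array([376., 271.]))]
top stud_top [(array([0.539, 0.311, 0.089]), 0.62, array([195., 255.]))]
top stud_foot [(array([ 0.537,  0.308, -0.001]), 0.63, array([203., 261.]))]
top gauge_foot [(array([ 0.525, -0.344, -0.004]), 0.87, array([439., 262.]))]
top gauge_grip [(array([ 0.524, -0.34 ,  0.145]), 0.63, array([448., 25
[... 584 characters left out ...]
 259.]))]
side stud_top [(array([0.538, 0.311, 0.09 ]), 0.95, array([310., 338.]))]
side stud_foot [(array([0.536, 0.312, 0.001]), 0.83, array([312., 387.]))]
side gauge_foot [(array([ 0.526, -0.345,  0.001]), 0.74, array([342., 241.])), (array([ 0.684,  0.26 , -0.003]), 0.47, array([230., 363.]))]
side gauge_grip [(array([ 0.526, -0.342,  0.143]), 0.77, array([343., 194.]))]
side mark_tip []
side pointer_tip []
side reel [(array([ 0.684,  0.26 , -0.002]), 0.71, array([229., 363.]))]
side motor_can [(array([ 0.704, -0.192, -0.001]), 0.89, array([272., 259.])), (array([ 0.528, -0.343,  0.002]), 0.48, array([342., 241.]))]
side stator [(array([0.688, 0.359, 0.004]), 0.72, array([207., 400.]))]
```

View pics/top0.png

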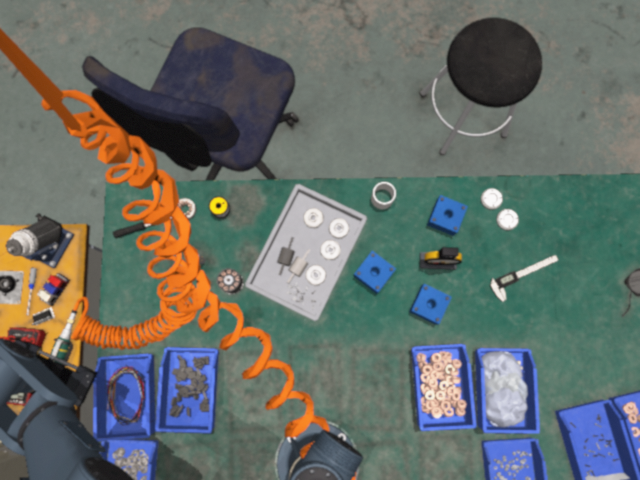

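View pics/side0.png

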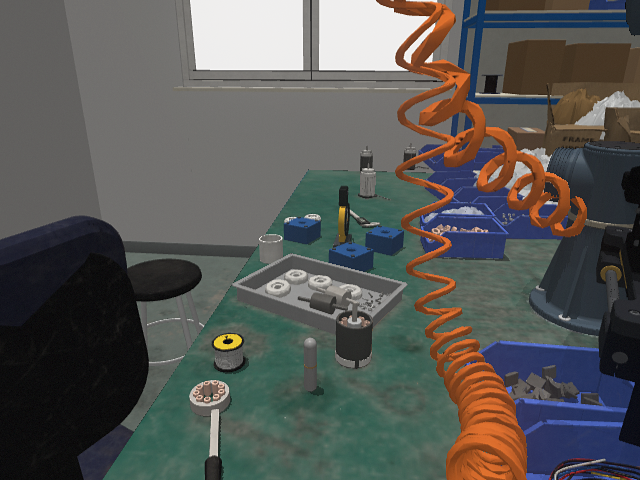

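Three blocks resemble the holder in the top view: (375,271), (431,304) and (448,213). The one at (375,271) has y=-0.164, so it is farthest to the robot's left. The stud is at side (310,365) and the gauge at top (441,258). An orange hose hangs across the view. I'll confirm the holder in a crop and work out where the hose is.

```bash
python3 - <<'E'
from h import *
t=robot.camera('top');s=robot.camera('side')
P=[np.array(c['mtx'])@np.array(c['world_to_cam'])[:3] for c in(t,s)]
for c in (t,s):
  M=np.array(c['world_to_cam']);print('cam',(-M[:3,:3].T@M[:3,3]).round(2))
for a,b in(((320,430),(575,210)),((205,305),(470,110)),((205,305),(445,310)),((205,305),(425,265)),((80,312),(490,460)),((85,110),(440,10)),((150,200),(420,60)),((150,200),(415,140))):
  X=cv2.triangulatePoints(P[0],P[1],np.array(a,float).reshape(2,1),np.array(b,float).reshape(2,1))[:,0];X=X[:3]/X[3];print(a,b,X.round(2),px(t,X),px(s,X))
i=t['img'];A=cv2.resize(i[190:330,340:480],(500,500),interpolation=2)
cv2.imwrite('pics/b.png',A[:,:,::-1])
E
```

```text
cam [ 0.29 -0.01  1.65]
cam [0.47 0.88 0.46]
(320, 430) (575, 210) [ 0.09 -0.    0.22] [316. 439.] [557. 208.]
(205, 305) (470, 110) [0.36 0.22 0.42] [203. 315.] [443. 106.]
(205, 305) (445, 310) [0.38 0.28 0.14] [203. 314.] [417. 306.]
(205, 305) (425, 265) [0.39 0.26 0.2 ] [204. 309.] [413. 263.]
(80, 312) (490, 460) [0.38 0.58 0.16] [ 78. 317.] [461. 457.]
(85, 110) (440, 10) [0.62 0.42 0.6 ] [ 76. 169.] [ 204. -101.]
(150, 200) (420, 60) [0.52 0.32 0.51] [146. 231.] [323.  29.]
(150, 200) (415, 140) [0.54 0.35 0.43] [145. 232.] [308. 106.]
```

View pics/b.png

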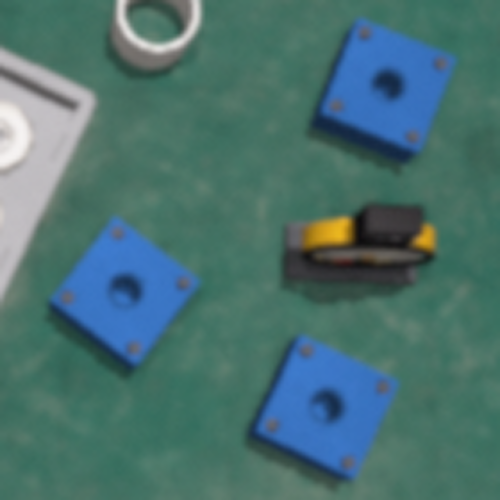

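The crop confirms the left block, at (125,290) in the crop, with one hole and four bolt heads. Next I'll carve the hose region from both views and take a wrist view.

```bash
python3 - <<'E'
from h import *
t=robot.camera('top');s=robot.camera('side');w=robot.camera('wrist');save(w,'w0')
G=np.stack(np.meshgrid(np.arange(0,.9,.01),np.arange(-.3,.8,.01),np.arange(0,1.2,.01),indexing='ij'),-1).reshape(-1,3)
ok=np.ones(len(G),bool)
for c in(t,s):
  h=cv2.cvtColor(c['img'],cv2.COLOR_RGB2HSV);m=((h[...,0]<14)&(h[...,0]>5)&(h[...,1]>190)&(h[...,2]>120)).astype(np.uint8)
  n,l,st,_=cv2.connectedComponentsWithStats(cv2.dilate(m,np.ones((5,5))));k=1+st[1:,4].argmax();m=(l==k)
  M=np.array(c['world_to_cam']);X=G@M[:3,:3].T+M[:3,3];u=X@np.array(c['mtx']).T;u=u[:,:2]/u[:,2:]
  i=u.round().astype(int);ins=(i[:,0]>=0)&(i[:,0]<640)&(i[:,1]>=0)&(i[:,1]<480)&(X[:,2]>.1)
  v=np.zeros(len(G),bool);v[ins]=m[i[ins,1],i[ins,0]];ok&=v
V=G[ok];print(len(V))
for z in np.arange(0,1.2,.1):
  q=V[(V[:,2]>=z)&(V[:,2]<z+.1)]
  b={}
  for p in q: k=tuple((p[:2]//.1/10).round(1));b[k]=b.get(k,0)+1
  print(round(z,1),{tuple(map(float,k)):n for k,n in sorted(b.items()) if n>8})
for th in('stud_top','stud'): print(th,[(np.round(d['xyz'],3),d['p']) for d in robot.tip_of(w,th)[:2]])
E
```

```text
2282
0.0 {(0.2, 0.1): 85, (0.2, 0.2): 33, (0.2, 0.4): 29, (0.3, 0.1): 129, (0.3, 0.2): 173, (0.3, 0.3): 42, (0.3, 0.4): 348, (0.3, 0.5): 75}
0.1 {(0.2, 0.4): 24, (0.3, 0.2): 55, (0.3, 0.3): 217, (0.3, 0.4): 436, (0.3, 0.5): 464}
0.2 {(0.3, 0.4): 18, (0.3, 0.5): 123, (0.4, 0.5): 15}
0.3 {}
0.4 {}
0.5 {}
0.6 {}
0.7 {}
0.8 {}
0.9 {}
1.0 {}
1.1 {}
stud_top []
stud []
```

View pics/w0.png

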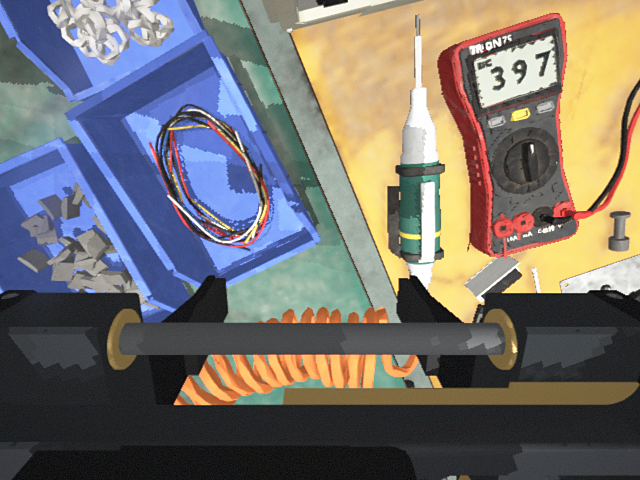

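The wrist view shows trays, a multimeter and the hose below the gripper. I'll carve again with all orange pixels.

```bash
python3 - <<'E'
from h import *
t=dict(img=cv2.imread('pics/top0.png')[:,:,::-1]);s=dict(img=cv2.imread('pics/side0.png')[:,:,::-1])
for c,n in((t,'top'),(s,'side')):
  q=robot.camera(n);c['mtx']=q['mtx'];c['world_to_cam']=q['world_to_cam']
G=np.stack(np.meshgrid(np.arange(0,.9,.01),np.arange(-.3,.9,.01),np.arange(0,1.3,.01),indexing='ij'),-1).reshape(-1,3)
ok=np.ones(len(G),bool);out=None
for c in(t,s):
  h=cv2.cvtColor(np.ascontiguousarray(c['img']),cv2.COLOR_RGB2HSV);m=((h[...,0]<16)&(h[...,0]>4)&(h[...,1]>170)&(h[...,2]>90)).astype(np.uint8)
  m[:, :]=cv2.morphologyEx(m,cv2.MORPH_OPEN,np.ones((2,2)));m=cv2.dilate(m,np.ones((5,5)));print(m.sum())
  M=np.array(c['world_to_cam']);X=G@M[:3,:3].T+M[:3,3];u=X@np.array(c['mtx']).T;u=u[:,:2]/u[:,2:]
  i=np.clip(u.round(),-1e4,1e4).astype(int);ins=(i[:,0]>=0)&(i[:,0]<640)&(i[:,1]>=0)&(i[:,1]<480)&(X[:,2]>.1)
  v=np.zeros(len(G),bool);v[ins]=m[i[ins,1],i[ins,0]]>0
  if c is s: v|=~ins; out=~ins
  ok&=v
for lab,V in(('both',G[ok&~out]),('top only',G[ok&out])):
 for z in np.arange(0,1.3,.1):
  q=V[(V[:,2]>=z)&(V[:,2]<z+.1)]
  b={}
  for p in q: k=tuple((p[:2]//.1/10).round(1));b[k]=b.get(k,0)+1
  print(lab,round(z,1),{tuple(map(float,k)):n for k,n in sorted(b.items()) if n>60})
E
```

```text
22125
29154
both 0.0 {(0.2, 0.1): 106, (0.3, 0.1): 233, (0.3, 0.2): 229, (0.3, 0.3): 79, (0.3, 0.4): 361, (0.3, 0.5): 69}
both 0.1 {(0.3, 0.1): 229, (0.3, 0.2): 256, (0.3, 0.3): 354, (0.3, 0.4): 453, (0.3, 0.5): 465}
both 0.2 {(0.1, -0.1): 95, (0.1, 0.0): 487, (0.2, 0.0): 124, (0.2, 0.1): 77, (0.3, 0.1): 193, (0.3, 0.2): 243, (0.3, 0.3): 199, (0.3, 0.5): 145}
both 0.3 {(0.1, 0.0): 80, (0.2, 0.0): 185, (0.2, 0.1): 197, (0.3, 0.1): 246, (0.3, 0.2): 292, (0.3, 0.3): 295, (0.3, 0.4): 227, (0.4, 0.2): 97}
both 0.4 {(0.3, 0.1): 308, (0.3, 0.2): 446, (0.3, 0.3): 138, (0.3, 0.4): 103, (0.4, 0.2): 149}
both 0.5 {(0.3, 0.1): 123, (0.3, 0.2): 155, (0.4, 0.2): 151}
both 0.6 {}
both 0.7 {}
both 0.8 {}
both 0.9 {}
both 1.0 {}
both 1.1 {}
both 1.2 {}
top only 0.0 {(0.3, 0.5): 567, (0.3, 0.6): 353, (0.4, 0.6): 197, (0.7, 0.5): 155, (0.8, 0.5): 580, (0.8, 0.6): 345}
top only 0.1 {(0.3, 0.5): 117, (0.3, 0.6): 66, (0.8, 0.5): 619, (0.8, 0.6): 311}
top only 0.2 {(0.8, 0.5): 802, (0.8, 0.6): 270}
top only 0.3 {(0.8, 0.4): 70, (0.8, 0.5): 626, (0.8, 0.6): 154}
top only 0.4 {(0.7, 0.5): 86, (0.8, 0.4): 91,
[... 972 characters left out ...]
.2): 328, (0.3, 0.3): 104, (0.4, 0.1): 391, (0.4, 0.2): 376, (0.5, 0.2): 695, (0.5, 0.3): 132, (0.6, 0.3): 463, (0.7, 0.4): 165}
top only 0.9 {(0.2, 0.0): 325, (0.2, 0.2): 84, (0.3, 0.0): 91, (0.3, 0.1): 625, (0.3, 0.2): 191, (0.4, 0.1): 509, (0.4, 0.2): 187, (0.5, 0.2): 580, (0.5, 0.3): 95, (0.6, 0.3): 278}
top only 1.0 {(0.2, 0.0): 289, (0.2, 0.1): 87, (0.3, 0.0): 97, (0.3, 0.1): 523, (0.3, 0.2): 95, (0.4, 0.1): 548, (0.4, 0.2): 95, (0.5, 0.2): 390, (0.6, 0.3): 68}
top only 1.1 {(0.2, 0.0): 238, (0.2, 0.1): 126, (0.3, 0.0): 188, (0.3, 0.1): 382, (0.4, 0.1): 525, (0.4, 0.2): 62, (0.5, 0.2): 165}
top only 1.2 {(0.2, 0.0): 137, (0.2, 0.1): 78, (0.3, 0.0): 240, (0.3, 0.1): 89, (0.4, 0.1): 295}
```

>>> move_arm(series="0 0 -40 0 0 0; 0 0 -80 0 0 0; -10 -4 -120 0 0 7; -40 -14 -150 0 0 14; -75 -25 -150 0 0 21; -110 -37 -150 0 0 28; -145 -49 -150 0 0 35; -180 -60 -150 0 0 42", jaw=1, newtons=30)

```text
time: 2.22
position: [0.3923, 0.444, 0.3951]
tool_rot: [0.544, 0.839, 0.0, 0.0]
ft_force: [0.1, 0.6, -0.6]
grip_width: 0.087
grip_force: 0.0
```

```bash
cat >> h.py <<'E'
def delta(target,ydir=None,zdir=(0,0,-1)):
    p,r=T(); d=r.inv().apply(np.array(target)-p)*1000
    z=np.array(zdir,float); out=[d.round(1)]
    y=r.as_matrix()[:,1] if ydir is None else np.array([*ydir,0],float)[:3]
    y=y-z*(y@z); y/=np.linalg.norm(y)
    for s in(1,-1):
        Rt=R.from_matrix(np.c_[np.cross(s*y,z),s*y,z]); out.append(np.degrees((r.inv()*Rt).as_rotvec()).round(1))
    return out
E
python3 - <<'E'
from h import *
print(delta([.538,.311,.24],(.87,-.5)))
E
```

```text
[array([-180.9,   78.8,  155.1]), array([ 0. , -0. , 53.9]), array([   0. ,    0. , -126.1])]
```

>>> move_arm(series="-36 15 0 0 0 7; -72 30 10 0 0 14; -108 46 40 0 0 21; -144 62 75 0 0 28; -181 79 105 0 0 35; -181 79 125 0 0 42; -181 79 125 0 0 48; -181 79 125 0 0 54")

```text
time: 2.88
position: [0.5378, 0.3107, 0.2659]
tool_rot: [0.867, 0.499, -0.003, -0.001]
ft_force: [0.4, 0.3, 0.4]
grip_width: 0.0867
grip_force: 0.0
```

```bash
python3 - <<'E'
from h import *
w=robot.camera('wrist');save(w,'w1');o=robot.get_obs();print(o['time'],o['position'],o['q'])
for th in('stud_top','stud_foot','stud'): print(th,[(np.round(d['xyz'],4),d['p'],px(w,d['xyz'])) for d in robot.tip_of(w,th)[:2]])
E
```

```text
2.9333 [0.53821567 0.31169155 0.26750786] [3.45470204e-01 5.00892696e-01 1.41233173e+00 5.52740032e-05
 1.23204658e+00 8.73571844e-01]
stud_top [(array([0.537 , 0.3095, 0.092 ]), 0.83, array([313., 223.]))]
stud_foot [(array([ 0.5393,  0.3135, -0.0017]), 0.96, array([313., 199.]))]
stud [(array([ 5.375e-01,  3.125e-01, -1.000e-04]), 0.83, array([312., 201.]))]
```

View pics/w1.png

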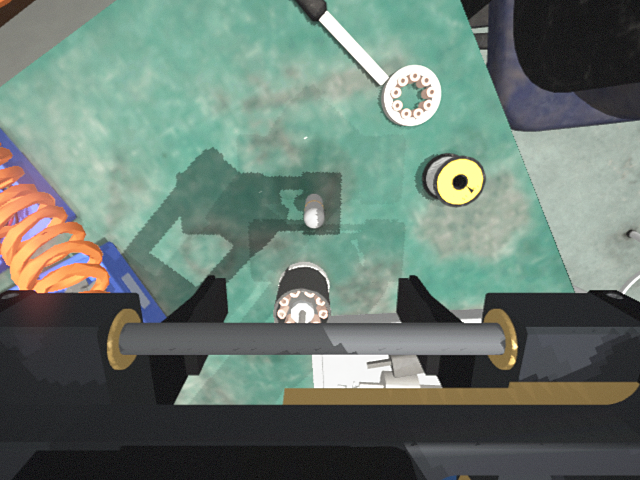

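The stud is centred under the tool, with its head at (313,223). The unlisted motor is clear of the jaws at (303,300). I'll descend.

>>> move_arm(series="0 0 40 0 0 0; 0 0 80 0 0 0; 0 0 120 0 0 0; 0 0 155 0 0 0; 0 0 180 0 0 0; 0 0 197 0 0 0; 0 0 197 0 0 0; 0 0 197 0 0 0")

```text
time: 3.75
position: [0.5378, 0.3134, 0.0724]
tool_rot: [0.864, 0.504, -0.0, -0.0]
ft_force: [-0.8, 0.0, -0.5]
grip_width: 0.087
grip_force: 0.0
```

>>> move_arm(series="0 0 0 0 0 0; 0 0 0 0 0 0; 0 0 0 0 0 0; 0 0 0 0 0 0; 0 0 0 0 0 0; 0 0 0 0 0 0; 0 0 0 0 0 0; 0 0 0 0 0 0", jaw=0, newtons=30)

```text
time: 4.42
position: [0.5381, 0.313, 0.0726]
tool_rot: [0.865, 0.503, 0.0, -0.0]
ft_force: [0.4, 0.2, 1.1]
grip_width: 0.0416
grip_force: 0.0
```

>>> move_arm(series="0 0 0 0 0 0; 0 0 0 0 0 0; 0 0 0 0 0 0; 0 0 0 0 0 0; 0 0 0 0 0 0; 0 0 0 0 0 0")

```text
time: 4.92
position: [0.538, 0.313, 0.0724]
tool_rot: [0.864, 0.503, -0.0, -0.0]
ft_force: [0.1, 1.3, -0.8]
grip_width: 0.0189
grip_force: 29.8
```

```bash
python3 - <<'E'
from h import *
print(robot.get_obs()['grip_width'],robot.get_obs()['grip_force'],delta([.495,-.164,.20],(.87,-.5)), T()[1].as_matrix().round(3))
E
```

```text
0.018881979691725087 29.800432304036804 [array([-435.8,  198.6, -127.6]), array([-0. ,  0. ,  0.2]), array([  -0. ,   -0. , -179.8])] [[ 0.495  0.869 -0.   ]
 [ 0.869 -0.495 -0.   ]
 [-0.    -0.    -1.   ]]
```

>>> move_arm(series="0 0 -35 0 0 0; 0 0 -75 0 0 0; -20 9 -110 0 0 0; -55 25 -128 0 0 0; -92 42 -128 0 0 0; -129 59 -128 0 0 0; -166 76 -128 0 0 0; -203 93 -128 0 0 0")

```text
time: 5.58
position: [0.5176, 0.089, 0.2006]
tool_rot: [0.864, 0.503, -0.0, -0.0]
ft_force: [1.6, -0.5, -1.5]
grip_width: 0.0191
grip_force: 29.8
```

>>> move_arm(series="-36 16 0 0 0 0; -72 33 0 0 0 0; -108 49 0 0 0 0; -144 66 0 0 0 0; -180 82 0 0 0 0; -210 96 0 0 0 0; -228 104 0 0 0 0; -233 106 0 0 0 0")

```text
time: 6.25
position: [0.4953, -0.1681, 0.2004]
tool_rot: [0.866, 0.501, -0.0, 0.001]
ft_force: [0.5, -0.0, -1.8]
grip_width: 0.0191
grip_force: 29.8
```

```bash
python3 - <<'E'
from h import *
w=robot.camera('wrist');save(w,'w2');t=robot.camera('top');s=robot.camera('side');o=robot.get_obs();print(o['time'],o['position'],o['grip_width'])
for n,p in(('w',w),('t',t),('s',s)):
 for th in('holder_hole0','stud_foot','stud_top'): print(n,th,[(np.round(d['xyz'],4),round(d['p'],2),px(p,d['xyz'])) for d in robot.tip_of(p,th)[:3]])
a=w['img'];cv2.imwrite('pics/c.png',np.hstack([a[100:460,140:540],cv2.resize(t['img'][200:350,300:440],(336,360))])[:,:,::-1])
E
```

```text
6.4 [ 0.49475999 -0.16380812  0.20020314] 0.019196820161993918
w holder_hole0 [(array([ 0.6484, -0.3666,  0.051 ]), 0.73, array([559., 327.])), (array([ 0.4025, -0.3046,  0.0484]), 0.67, array([300., 387.])), (array([ 0.4976, -0.1663,  0.0468]), 0.59, array([314., 225.]))]
w stud_foot [(array([ 0.4969, -0.1679,  0.1257]), 0.76, array([315., 259.]))]
w stud_top []
t holder_hole0 [(array([ 0.406 , -0.3074,  0.0467]), 0.72, array([431., 303.]))]
t stud_foot []
t stud_top []
s holder_hole0 [(array([ 0.4977, -0.1638,  0.0519]), 0.85, array([350., 247.])), (array([ 0.6515, -0.3683,  0.0507]), 0.71, array([301., 221.])), (array([ 0.4068, -0.3017,  0.0482]), 0.67, array([384., 232.]))]
s stud_foot [(array([ 0.4911, -0.1666,  0.1305]), 0.72, array([353., 217.]))]
s stud_top [(array([ 0.4941, -0.1682,  0.2182]), 0.75, array([353., 182.]))]
```

View pics/c.png

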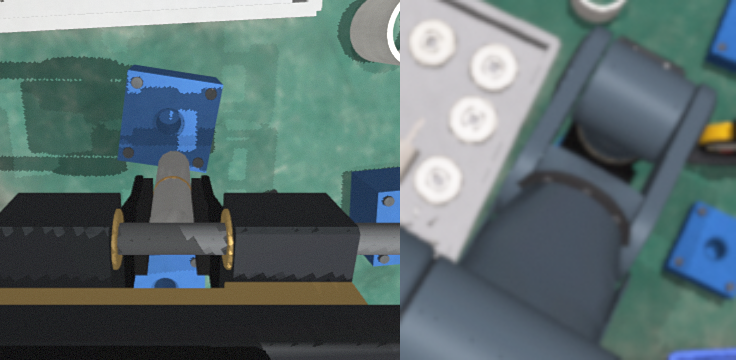

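The wrist crop shows the stud held upright with its foot at about (314,260) in the full image. The hole is at (310,219), and the bolt heads are at (277,183), (350,194), (338,262) and (268,252).

```bash
python3 - <<'E'
from h import *
w=robot.camera('wrist');g=cv2.cvtColor(w['img'],cv2.COLOR_RGB2GRAY)
B=[plane(w,b,.052) for b in((277,183),(350,194),(338,262),(268,252))]
print(np.round(B,4),np.mean(B,0).round(4),'hole px',plane(w,(310,219),.05).round(4))
p,r=T();print(p.round(4),r.as_matrix().round(3));print('foot pred',px(w,[p[0],p[1],.128]),'foot rim far',[px(w,[p[0]+.01*np.cos(a),p[1]+.01*np.sin(a),.128]) for a in np.arange(0,6.28,.785)])
c=w['img'][175:295,250:370];cv2.imwrite('pics/d.png',cv2.resize(c,(600,600),interpolation=cv2.INTER_CUBIC)[:,:,::-1])
E
```

```text
[[ 0.4897 -0.1144  0.052 ]
 [ 0.5377 -0.1522  0.052 ]
 [ 0.5004 -0.2004  0.052 ]
 [ 0.4516 -0.162   0.052 ]] [ 0.4949 -0.1572  0.052 ] hole px [ 0.498  -0.1548  0.05  ]
[ 0.4954 -0.1639  0.2006] [[ 0.494  0.869  0.   ]
 [ 0.869 -0.494 -0.   ]
 [-0.     0.    -1.   ]]
foot pred [313. 261.] foot rim far [array([327., 254.]), array([317., 247.]), array([305., 249.]), array([298., 258.]), array([300., 269.]), array([309., 275.]), array([321., 274.]), array([328., 265.])]
```

View pics/d.png

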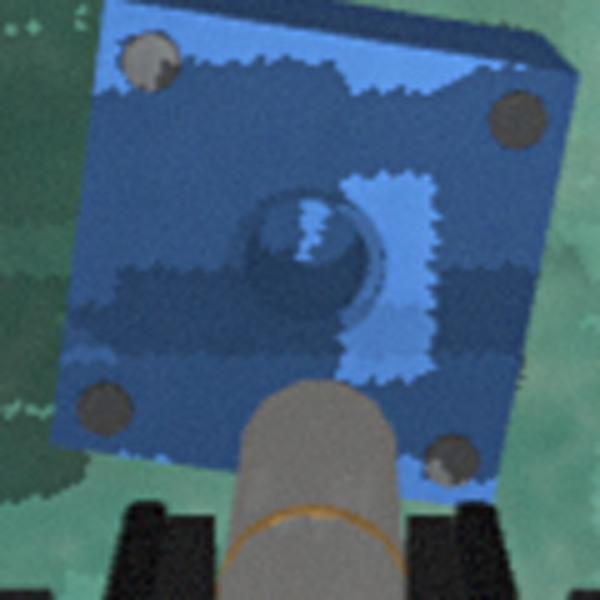

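```bash
python3 - <<'E'
from h import *
w=robot.camera('wrist')
B=[plane(w,b,.052) for b in((280,187.4),(353.6,199),(340.4,266.8),(270.8,256.6))]
H=plane(w,(312.8,226.6),.05)
print(np.round(B,4),np.mean(B,0).round(4),'hole px',H.round(4));print(delta([*H[:2],.1]),delta([*np.mean(B,0)[:2],.1])[0])
E
```

```text
[[ 0.49   -0.1189  0.052 ]
 [ 0.5384 -0.1576  0.052 ]
 [ 0.5    -0.2056  0.052 ]
 [ 0.4515 -0.167   0.052 ]] [ 0.495  -0.1623  0.052 ] hole px [ 0.4967 -0.162   0.05  ]
[array([2.400e+00, 1.000e-01, 1.006e+02]), array([ 0.,  0., -0.]), array([  0.,  -0., 180.])] [  1.3  -1.3 100.6]
```

>>> move_arm(series="2 -0.5 20 0 0 0; 2 -0.5 45 0 0 0; 2 -0.5 62 0 0 0; 2 -0.5 70 0 0 0; 2 -0.5 70 0 0 0; 2 -0.5 70 0 0 0")

```text
time: 7.45
position: [0.4961, -0.1625, 0.1306]
tool_rot: [0.865, 0.503, -0.0, -0.0]
ft_force: [0.5, 0.2, -1.8]
grip_width: 0.0192
grip_force: 29.8
```

```bash
python3 - <<'E'
from h import *
w=robot.camera('wrist');print(T()[0])
c=w['img'][200:350,230:400];cv2.imwrite('pics/e.png',cv2.resize(c,(680,600),interpolation=cv2.INTER_CUBIC)[:,:,::-1])
print('mouth',px(w,[.4955,-.162,.05]),[px(w,[.4955+.0125*np.cos(a),-.162+.0125*np.sin(a),.05]) for a in np.arange(0,6.28,.785)])
E
```

```text
[ 0.49654207 -0.16275205  0.13119624]
mouth [312. 257.] [array([328., 248.]), array([317., 240.]), array([302., 241.]), array([294., 252.]), array([296., 265.]), array([307., 273.]), array([321., 272.]), array([330., 261.])]
```

View pics/e.png

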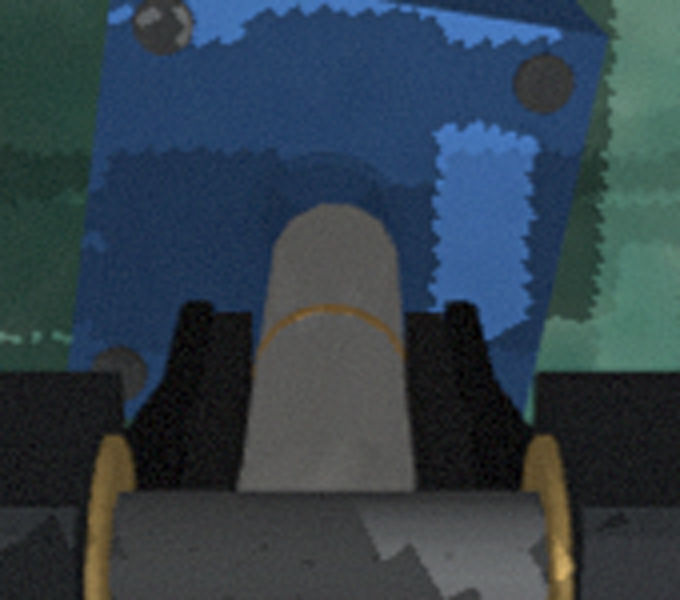

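The stud foot sits over the mouth of the hole, about 1 mm to the right of centre (313.8 against 312). I'll correct that and lower gently.

>>> move_arm(series="0 -0.8 4 0 0 0; 0 -0.8 8 0 0 0; 0 -0.8 11 0 0 0; 0 -0.8 14 0 0 0; 0 -0.8 17 0 0 0; 0 -0.8 17 0 0 0")

```text
time: 8.0
position: [0.4949, -0.1618, 0.113]
tool_rot: [0.864, 0.503, -0.0, -0.0]
ft_force: [0.8, 0.2, -1.2]
grip_width: 0.0191
grip_force: 29.8
```

>>> move_arm(series="0 0 6 0 0 0; 0 0 12 0 0 0; 0 0 18 0 0 0; 0 0 23 0 0 0; 0 0 27 0 0 0; 0 0 30 0 0 0; 0 0 31 0 0 0; 0 0 31 0 0 0")

```text
time: 8.67
position: [0.4951, -0.1619, 0.0825]
tool_rot: [0.864, 0.503, -0.0, -0.0]
ft_force: [-0.7, 2.2, -1.7]
grip_width: 0.0188
grip_force: 29.8
```

>>> move_arm(series="0 0 1 0 0 0; 0 0 1.5 0 0 0; 0 0 1.5 0 0 0")

```text
time: 8.92
position: [0.4953, -0.162, 0.0823]
tool_rot: [0.864, 0.503, 0.0, 0.0]
ft_force: [-2.0, 1.8, 7.7]
grip_width: 0.019
grip_force: 29.8
```

>>> move_arm(series="0 0 0 0 0 0; 0 0 0 0 0 0; 0 0 0 0 0 0; 0 0 -1 0 0 0; 0 0 -20 0 0 0; 0 0 -55 0 0 0; 0 0 -95 0 0 0; 0 0 -135 0 0 0", jaw=0.6)

```text
time: 9.58
position: [0.4945, -0.1618, 0.2168]
tool_rot: [0.865, 0.503, -0.001, -0.001]
ft_force: [0.5, -0.7, 0.7]
grip_width: 0.0513
grip_force: 0.0
```

```bash
python3 - <<'E'
from h import *
t=robot.camera('top');s=robot.camera('side');w=robot.camera('wrist');o=robot.get_obs();print(o['time'],o['position'],o['q'])
for n,p in(('t',t),('s',s),('w',w)):
 for th in('stud_top','stud_foot','gauge_grip','gauge_foot'): print(n,th,[(np.round(d['xyz'],4),round(d['p'],2),px(p,d['xyz'])) for d in robot.tip_of(p,th)[:2]])
cv2.imwrite('pics/f.png',np.hstack([cv2.resize(s['img'][140:290,250:430],(400,333)),cv2.resize(w['img'],(400,300))[:,:]] if 0 else [cv2.resize(s['img'][140:290,250:430],(400,300)),cv2.resize(w['img'],(400,300))])[:,:,::-1])
E
```

```text
9.7333 [ 0.49730487 -0.16321443  0.21941055] [-5.30754110e-01  4.22448871e-01  1.71913441e+00 -1.37498891e-04
  9.91298521e-01 -1.33012665e-02]
t stud_top []
t stud_foot []
t gauge_grip [(array([ 0.5253, -0.3409,  0.1444]), 0.61, array([449., 253.]))]
t gauge_foot [(array([ 0.525 , -0.3408, -0.0045]), 0.82, array([437., 262.])), (array([ 0.5242, -0.3484, -0.001 ]), 0.53, array([440., 262.]))]
s stud_top [(array([ 0.4959, -0.1606,  0.1014]), 0.67, array([351., 229.]))]
s stud_foot []
s gauge_grip [(array([ 0.5289, -0.3448,  0.1449]), 0.76, array([342., 193.])), (array([ 0.4945, -0.1633,  0.0522]), 0.39, array([351., 248.]))]
s gauge_foot [(array([ 0.5243, -0.3424,  0.0036]), 0.71, array([343., 240.]))]
w stud_top [(array([ 0.4929, -0.1632,  0.1016]), 0.72, array([303., 242.]))]
w stud_foot [(array([ 0.4957, -0.1589,  0.0071]), 0.87, array([304., 210.])), (array([ 7.060e-01, -1.954e-01,  2.000e-04]), 0.61, array([504., 137.]))]
w gauge_grip [(array([ 0.4932, -0.161 ,  0.0085]), 0.38, array([303., 213.]))]
w gauge_foot [(array([ 0.5245, -0.3385, -0.0046]), 0.7, array([401., 324.]))]
```

View pics/f.png

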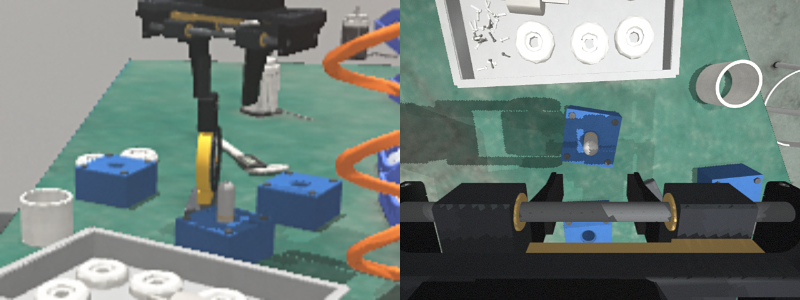

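The stud stands fully down in the holder, seen in the side crop at (226,200). Next I'll work out a wrist-camera pose that looks at the dial.

```bash
python3 - <<'E'
from h import *
w=robot.camera('wrist');p,r=T();M=np.array(w['world_to_cam']);C=-M[:3,:3].T@M[:3,3]
print('cam in tool mm',(r.inv().apply(C-p)*1000).round(1),'axes rows x,y,z in tool',(M[:3,:3]@r.as_matrix()).round(3),w['mtx'][0][0])
ct=r.inv().apply(C-p);Rc=M[:3,:3]@r.as_matrix()
D=np.array([.512,-.342,.066])
for tilt in(25,35,45,55):
  th=np.radians(tilt);z=np.array([np.sin(th),0,-np.cos(th)]);x=np.array([np.cos(th),0,np.sin(th)]);Rt=np.c_[x,np.cross(z,x),z]
  f=Rt@Rc[2]; Cc=D-.22*f; tcp=Cc-Rt@ct; fl=tcp-Rt@[0,0,.2]
  print(tilt,'look',f.round(2),'tcp',tcp.round(3),'flange~',fl.round(3),'body corner low',(tcp+Rt@[-.04,0,-.048]).round(3),'tip',(tcp+Rt@[-.01,0,.022]).round(3))
E
```

```text
cam in tool mm [  80.3   -0.9 -139.6] axes rows x,y,z in tool [[-0.     1.    -0.   ]
 [-0.957 -0.    -0.289]
 [-0.289  0.     0.957]] 349.0903350380617
25 look [ 0.14 -0.   -0.99] tcp [ 0.467 -0.343  0.123] flange~ [ 0.382 -0.343  0.305] body corner low [ 0.41  -0.343  0.15 ] tip [ 0.467 -0.343  0.099]
35 look [ 0.31 -0.   -0.95] tcp [ 0.458 -0.343  0.115] flange~ [ 0.343 -0.343  0.278] body corner low [ 0.397 -0.343  0.131] tip [ 0.462 -0.343  0.091]
45 look [ 0.47 -0.   -0.88] tcp [ 0.45  -0.343  0.104] flange~ [ 0.309 -0.343  0.246] body corner low [ 0.388 -0.343  0.11 ] tip [ 0.458 -0.343  0.082]
55 look [ 0.62 -0.   -0.79] tcp [ 0.444 -0.343  0.093] flange~ [ 0.28  -0.343  0.208] body corner low [ 0.382 -0.343  0.088] tip [ 0.457 -0.343  0.072]
```

```bash
python3 - <<'E'
from h import *
a=np.radians(40);print(delta([.34,-.342,.135],(0,-1),(np.sin(a),0,-np.cos(a))))
E
```

```text
[array([-233.2,  -45.7,   80.8]), array([-21.1,  36.2,  57.8]), array([ -41.5,  -24.1, -113.9])]
```

>>> move_arm(series="-23 -5 0 -2.1 3.6 5.8; -47 -9 0 -4.2 7.2 11.6; -70 -14 0 -6.3 10.9 17.3; -93 -18 0 -8.4 14.5 23.1; -117 -23 0 -10.6 18.1 28.9; -140 -28 0 -12.7 21.7 34.7; -163 -32 10 -14.8 25.3 40.5; -186 -37 20 -16.9 29 46.2")

```text
time: 11.05
position: [0.3705, -0.3076, 0.197]
tool_rot: [0.953, 0.105, 0.283, 0.003]
ft_force: [0.8, -0.8, -0.3]
grip_width: 0.0519
grip_force: 0.0
```

```bash
python3 - <<'E'
from h import *
a=np.radians(40);print(T()[0],robot.get_obs()['q'].round(2),delta([.34,-.342,.135],(0,-1),(np.sin(a),0,-np.cos(a))))
E
```

```text
[ 0.37049284 -0.30763878  0.19696365] [-1.27  0.4   2.1   0.9   0.74 -0.63] [array([-65.2,  23.5,  33.8]), array([-3.8,  7. , 11.5]), array([ -10.3,   -5.6, -168.1])]
```

>>> move_arm(series="-20 8 8 -1.9 3.5 5.7; -43 16 22 -3.8 7 11.5; -65 23 34 -3.8 7 11.5; -65 23 34 -3.8 7 11.5; -65 23 34 -3.8 7 11.5")

```text
time: 11.47
position: [0.3404, -0.3395, 0.1334]
tool_rot: [0.94, 0.0, 0.341, -0.004]
ft_force: [-0.1, -0.1, -0.2]
grip_width: 0.0524
grip_force: 0.0
```

```bash
python3 - <<'E'
from h import *
w=robot.camera('wrist');save(w,'dial0');o=robot.get_obs();print(o['time'],o['position'],o['q'].round(2))
for th in('gauge_foot','gauge_grip','mark_tip','pointer_tip'): print(th,[(np.round(d['xyz'],4),round(d['p'],2),px(w,d['xyz'])) for d in robot.tip_of(w,th)[:2]])
h=cv2.cvtColor(w['img'],cv2.COLOR_RGB2HSV)
for nm,m in(('red',((h[...,0]<6)|(h[...,0]>174))&(h[...,1]>140)&(h[...,2]>80)),('yel',(h[...,0]>18)&(h[...,0]<32)&(h[...,1]>140))):
  n,l,st,c=cv2.connectedComponentsWithStats(m.astype(np.uint8));print(nm,[(st[i].tolist(),c[i].round(1)) for i in range(1,n) if st[i,4]>6])
E
```

```text
11.5167 [ 0.34105012 -0.3389205   0.13437638] [-1.43  0.6   2.19  1.28  0.72 -1.02]
gauge_foot [(array([ 0.521 , -0.3438, -0.0018]), 0.81, array([318., 160.]))]
gauge_grip []
mark_tip [(array([ 0.521 , -0.3345,  0.0375]), 0.64, array([309., 134.]))]
pointer_tip [(array([ 0.5123, -0.3385,  0.0348]), 0.78, array([313., 144.]))]
red [([297, 133, 14, 13, 109], array([304., 140.]))]
yel [([258, 50, 31, 36, 274], array([271.7,  66.4])), ([341, 51, 33, 45, 407], array([359.2,  70.2])), ([260, 109, 36, 34, 76], array([274.7, 128.7])), ([310, 121, 58, 26, 96], array([340. , 138.9])), ([286, 145, 58, 11, 296], array([315.2, 151.4]))]
```

```bash
python3 - <<'E'
from h import *
w=robot.camera('wrist');np.savez('dial.npz',img=w['img'],mtx=w['mtx'],wc=w['world_to_cam'])
O=np.array([.5125,-.342,0]);
f=lambda y,z:px_(O+[0,y/1000,z/1000])
def px_(X):
    c=w['world_to_cam']@np.append(X,1);u=w['mtx']@c[:3];return u[:2]/u[2]
src=np.float32([f(50,122),f(-50,122),f(-50,22),f(50,22)]);dst=np.float32([[0,0],[399,0],[399,399],[0,399]])
H=cv2.getPerspectiveTransform(src,dst);rec=cv2.warpPerspective(w['img'],H,(400,400),flags=cv2.INTER_CUBIC)
raw=cv2.resize(w['img'][30:180,240:390],(400,400),interpolation=cv2.INTER_CUBIC)
cv2.imwrite('pics/dial.png',np.hstack([raw,rec])[:,:,::-1]);cv2.imwrite('pics/rec.png',rec[:,:,::-1])
E
```

```text
(no output)
```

View pics/dial.png

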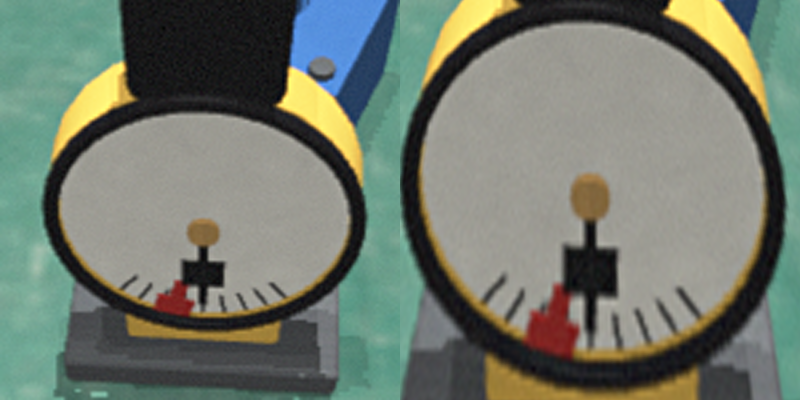

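The rectified dial shows the pointer plumb at 0. The red mark is at about (553,325) in the picture, left of the bottom, which is +y. Ticks are visible on both sides. I'll fit the tick geometry numerically.

```bash
cat > fit.py <<'E'
from h import *
from scipy.optimize import least_squares
d=np.load('dial.npz');img=d['img'];h=cv2.cvtColor(img,cv2.COLOR_RGB2HSV).astype(int);g=cv2.cvtColor(img,cv2.COLOR_RGB2GRAY).astype(float)
K=d['mtx'];W=d['wc']
def proj(c,yaw,r,a,x0=0):   # dial polar -> pixel; a toward +y from bottom
    r,a=np.broadcast_arrays(np.asarray(r,float),a)
    yg=np.array([-np.sin(yaw),np.cos(yaw),0]);xg=np.array([np.cos(yaw),np.sin(yaw),0])
    X=c+np.multiply.outer(r*np.sin(a),yg)+np.multiply.outer(-r*np.cos(a),[0,0,1.])+x0*xg
    C=X@W[:3,:3].T+W[:3,3];u=C@K.T;return u[...,:2]/u[...,2:]
def samp(ch,uv): return cv2.remap(ch.astype(np.float32),uv[...,0].astype(np.float32),uv[...,1].astype(np.float32),cv2.INTER_LINEAR)
# template fit: darkness along ticks (right 10..40, left 30,40) minus between
rr=np.linspace(.036,.043,9)
D=255-g
def score(p,det=False):
    c=np.array([.5125+p[2],-.342+p[0],.072+p[1]]);s=0
    for k in(-40,-30,-20,-10,40,30):
        for o,wt in((0,2),(3.5,-1),(-3.5,-1)):
            s+=wt*samp(D,proj(c,p[3],p[4]+rr-.0395+.0,np.radians(k+o))[None]).mean()
    return -s
from scipy.optimize import differential_evolution
best=differential_evolution(score,[(-.006,.006),(-.006,.006),(-.008,.008),(-.12,.12),(.034,.042)],seed=1,maxiter=150,popsize=20,tol=1e-8)
p=best.x;print(p.round(4),best.fun)
c=np.array([.5125+p[2],-.342+p[0],.072+p[1]]);print('centre',c,proj(c,p[3],0.,0.))
A=np.radians(np.arange(-50,50.1,1))
red=(h[...,1]>140)&((h[...,0]<8)|(h[...,0]>172))&(h[...,2]>60)
for r in np.arange(.024,.046,.002):
    uv=proj(c,p[3],r,A)[None];v=samp(red*1.,uv)[0];k=samp(D,uv)[0]
    print(round(r,3),'red c %.1f w %.0f'%((v*np.degrees(A)).sum()/max(v.sum(),1e-6),v.sum()),'dark',[int(np.degrees(A[i])) for i in range(1,100) if k[i]>k[i-1] and k[i]>=k[i+1] and k[i]-np.median(k)>25 and v[i]<.3])
E
python3 fit.py
```

```text
[ 0.0023 -0.0037  0.008  -0.0523  0.0398] -1006.8635864257812
centre [ 0.52046556 -0.33972327  0.06830943] [315.97593619 113.01545979]
0.024 red c 0.0 w 0 dark [-13, -7, -3, 6, 12]
0.026 red c 0.0 w 0 dark [-11, -4, 3, 9]
0.028 red c 0.0 w 0 dark [-11, -8, 1, 9, 12]
0.03 red c 14.6 w 4 dark [-11, 1, 12]
0.032 red c 13.5 w 7 dark [0]
0.034 red c 13.5 w 8 dark [0]
0.036 red c 14.3 w 8 dark [-41, -29, -20, -10, 0, 20, 29, 40]
0.038 red c 14.3 w 11 dark [-40, -29, -20, -10, 0, 29, 40]
0.04 red c 13.4 w 17 dark [-40, -29, -20, -10, 0, 29, 40]
0.042 red c 13.7 w 17 dark [-40, -29, -20, -10, 0, 29, 40]
0.044 red c 14.1 w 16 dark [-40, -29, -20, -10, 0, 29, 40]
```

```bash
sed -i 's/(-.008,.008)/(-.01,.02)/' fit.py; python3 fit.py | grep -v "0.02[46]"; python3 - <<'E'
from h import *
print(delta([.525,-.342,.26],(1,0)))
E
```

```text
[ 0.0023 -0.0056  0.0097 -0.0527  0.04  ] -1008.0392456054688
centre [ 0.52218617 -0.33974377  0.0664156 ] [315.98508421 113.03839121]
0.028 red c 0.0 w 0 dark [-11, -8, 1, 9, 12]
0.03 red c 14.6 w 3 dark [-11, 1, 12]
0.032 red c 13.6 w 7 dark [0]
0.034 red c 13.6 w 8 dark [0]
0.036 red c 14.4 w 8 dark [-40, -29, -20, -10, 0, 20, 29, 40]
0.038 red c 14.3 w 10 dark [-40, -29, -20, -10, 0, 20, 29, 40]
0.04 red c 13.4 w 17 dark [-40, -29, -20, -10, 0, 29, 40]
0.042 red c 13.9 w 17 dark [-40, -29, -20, -10, 0, 29, 40]
0.044 red c 14.1 w 16 dark [-40, -29, -20, -10, 0, 29, 40]
[array([220.6,   4.6,  21.8]), array([ 31. , -31.3, -85.6]), array([-31.4, -31. ,  86.4])]
```

```bash
python3 - <<'E'
from h import *
print(delta([.38,-.341,.29],(.9986,-.0523)))
E
```

```text
[array([128.5,   2.5, -94.1]), array([ 30. , -31.9, -82.8]), array([-32.4, -30.4,  89.3])]
```

>>> move_arm(series="22 0 -18 0 0 0; 45 0 -36 2.2 -2.4 -6.1; 70 1 -52 4.4 -4.7 -12.3; 95 2 -70 6.7 -7.1 -18.4; 128 2 -94 8.9 -9.5 -24.5; 128 2 -94 11.1 -11.8 -30.7; 128 2 -94 13.3 -14.2 -36.8; 128 2 -94 15.6 -16.5 -42.9", jaw=1)

```text
time: 12.43
position: [0.3795, -0.3409, 0.2905]
tool_rot: [0.902, 0.392, 0.178, -0.001]
ft_force: [-0.1, 0.5, 0.6]
grip_width: 0.086
grip_force: 0.0
```

```bash
python3 - <<'E'
from h import *
print(T()[0],robot.get_obs()['q'].round(2),delta([.525,-.341,.27],(.9986,-.0523)))
E
```

```text
[ 0.37945597 -0.3408679   0.29051965] [-1.16  0.29  1.76  0.4   1.13 -0.59] [array([ 84.8, 100.3,  66. ]), array([ 14.4, -15.3, -39.6]), array([-19.4, -18.3, 138.1])]
```

>>> move_arm(series="12 14 9 2.2 -2.4 -6.1; 24 29 19 4.4 -4.7 -12.3; 37 43 28 6.7 -7.1 -18.4; 49 57 38 8.9 -9.5 -24.5; 61 72 47 11.1 -11.8 -30.7; 73 86 57 13 -13.8 -36; 85 100 66 14.4 -15.3 -39.6; 85 100 66 14.4 -15.3 -39.6")

```text
time: 13.1
position: [0.5287, -0.3397, 0.2681]
tool_rot: [0.725, 0.689, 0.002, -0.001]
ft_force: [0.6, 0.2, 0.2]
grip_width: 0.0871
grip_force: 0.0
```

```bash
python3 - <<'E'
from h import *
w=robot.camera('wrist');save(w,'w5');print(robot.get_obs()['time'],T()[0],robot.get_obs()['q'].round(2),T()[1].as_matrix().round(3))
for th in('gauge_foot','gauge_grip'): print(th,[(np.round(d['xyz'],4),round(d['p'],2),px(w,d['xyz'])) for d in robot.tip_of(w,th)[:2]])
h=cv2.cvtColor(w['img'],cv2.COLOR_RGB2HSV)
m=(h[...,0]>18)&(h[...,0]<32)&(h[...,1]>140);m=m.astype(np.uint8);m[285:]=0
n,l,st,c=cv2.connectedComponentsWithStats(m);print([st[i].tolist() for i in range(1,n) if st[i,4]>20])
print('grip top corners pred (yaw -3)',[px(w,np.array([.525,-.341,.166])+[np.cos(-.0523)*a-np.sin(-.0523)*b,np.sin(-.0523)*a+np.cos(-.0523)*b,0]) for a,b in((.011,.021),(-.011,.021),(-.011,-.021),(.011,-.021))])
m2=(h[...,2]<60).astype(np.uint8)
n,l,st,c=cv2.connectedComponentsWithStats(m2);print([st[i].tolist() for i in range(1,n) if st[i,4]>150])
E
```

```text
13.15 [ 0.52648845 -0.33996273  0.26808493] [-0.75  0.51  1.4   0.    1.24 -0.7 ] [[ 0.055  0.999  0.001]
 [ 0.998 -0.055  0.005]
 [ 0.005  0.    -1.   ]]
gauge_foot [(array([ 0.5251, -0.3402, -0.0016]), 0.87, array([308., 204.]))]
gauge_grip [(array([ 0.5323, -0.3418,  0.1446]), 0.67, array([317., 242.]))]
[[300, 170, 19, 18, 296], [300, 200, 19, 8, 87]]
grip top corners pred (yaw -3) [array([322., 222.]), array([292., 222.]), array([292., 276.]), array([322., 276.])]
[[292, 169, 32, 104, 1539], [418, 223, 222, 165, 11772], [162, 276, 66, 47, 1795], [397, 276, 66, 47, 1777], [0, 290, 640, 190, 55761], [551, 475, 89, 5, 390]]
```

>>> move_arm(series="0 0 30 0 0 0; 0 0 60 0 0 0; 0 0 88 0 0 0; 0 0 108 0 0 0; 0 0 119 0 0 0; 0 0 122 0 0 0; 0 0 122 0 0 0; 0 0 122 0 0 0")

```text
time: 13.92
position: [0.5246, -0.3423, 0.1471]
tool_rot: [0.728, 0.686, 0.002, -0.001]
ft_force: [-0.1, -0.6, 0.8]
grip_width: 0.0872
grip_force: 0.0
```

>>> move_arm(series="0 0 0 0 0 0; 0 0 0 0 0 0; 0 0 0 0 0 0; 0 0 0 0 0 0; 0 0 0 0 0 0; 0 0 0 0 0 0; 0 0 0 0 0 0; 0 0 0 0 0 0", jaw=0, newtons=25)

```text
time: 14.58
position: [0.5243, -0.3414, 0.1456]
tool_rot: [0.728, 0.686, 0.002, -0.002]
ft_force: [-0.4, -0.7, 0.4]
grip_width: 0.0417
grip_force: 0.0
```

>>> move_arm(series="0 0 0 0 0 0; 0 0 0 0 0 0; 0 0 0 0 0 0; 0 0 0 0 0 0; 0 0 0 0 0 0; 0 0 0 0 0 0; 0 0 0 0 0 0", newtons=50)

```text
time: 15.17
position: [0.5243, -0.3414, 0.1455]
tool_rot: [0.728, 0.686, 0.002, -0.002]
ft_force: [0.9, -0.5, -2.3]
grip_width: 0.0221
grip_force: 50.0
```

```bash
python3 - <<'E'
from h import *
p,r=T();np.savez('grasp.npz',p=p,q=r.as_quat());print(p,r.as_quat(),delta([.4955,-.1627,.2658])[0])
E
```

```text
[ 0.52428943 -0.34137964  0.14548984] [ 0.72764315  0.68594901  0.00205561 -0.00227602] [ 177.4  -39.3 -119.2]
```

>>> move_arm(series="0 0 -15 0 0 0; 0 0 -40 0 0 0; 0 0 -70 0 0 0; 0 0 -100 0 0 0; 10 -2 -115 0 0 0; 35 -8 -119 0 0 0; 65 -15 -119 0 0 0; 95 -21 -119 0 0 0")

```text
time: 15.83
position: [0.5077, -0.2443, 0.2649]
tool_rot: [0.728, 0.685, 0.002, -0.003]
ft_force: [-0.2, 1.3, -4.0]
grip_width: 0.0215
grip_force: 50.0
```

>>> move_arm(series="28 -6 0 0 0 0; 53 -12 0 0 0 0; 72 -16 0 0 0 0; 80 -18 0 0 0 0; 82 -18 0 0 0 0; 82 -18 0 0 0 0; 82 -18 0 0 0 0; 82 -18 0 0 0 0")

```text
time: 16.5
position: [0.4963, -0.1645, 0.2657]
tool_rot: [0.728, 0.686, 0.002, -0.002]
ft_force: [0.7, -0.5, -3.0]
grip_width: 0.0215
grip_force: 50.0
```

```bash
python3 - <<'E'
from h import *
print(robot.get_obs()['time'],T()[0],T()[1].as_quat(),robot.get_obs()['ft_force'],robot.get_obs()['grip_width'])
for n in('wrist','side','top'):
 w=robot.camera(n)
 for th in('gauge_foot','gauge_grip','stud_top'): print(n,th,[(np.round(d['xyz'],4),round(d['p'],2)) for d in robot.tip_of(w,th)[:1]])
print(delta([.4955,-.1627,.2458])[0],T()[0])
E
```

```text
16.5 [ 0.49630819 -0.16451147  0.26571877] [ 0.72806461  0.6855036   0.00197939 -0.0016787 ] [ 0.72919879 -0.46917546 -3.02922058] 0.021527793274780636
wrist gauge_foot [(array([ 0.7063, -0.1946, -0.0008]), 0.48)]
wrist gauge_grip [(array([ 0.4991, -0.1675,  0.2616]), 0.58)]
wrist stud_top []
side gauge_foot [(array([ 0.4938, -0.1656,  0.1206]), 0.86)]
side gauge_grip [(array([ 0.4982, -0.1624,  0.2623]), 0.68)]
side stud_top [(array([ 0.4972, -0.1624,  0.1002]), 0.45)]
top gauge_foot [(array([ 0.4969, -0.1687,  0.1163]), 0.61)]
top gauge_grip [(array([ 0.4936, -0.1662,  0.1202]), 0.5)]
top stud_top []
[ 0.3 -0.4 20. ] [ 0.49582936 -0.16317459  0.26579729]
```

>>> move_arm(series="1 0 6 0 0 0; 1 0 12 0 0 0; 1 0 16 0 0 0; 1 0 18 0 0 0; 1 0 18 0 0 0; 1 0 18 0 0 0")

```text
time: 17.6
position: [0.4958, -0.162, 0.2475]
tool_rot: [0.728, 0.686, 0.002, -0.002]
ft_force: [-0.3, -0.3, -3.0]
grip_width: 0.0216
grip_force: 50.0
```

>>> move_arm(series="0 0 0.5 0 0 0; 0 0 1 0 0 0; 0 0 1.5 0 0 0; 0 0 1.5 0 0 0; 0 0 1.5 0 0 0")

```text
time: 18.02
position: [0.4959, -0.1621, 0.2464]
tool_rot: [0.728, 0.686, 0.002, -0.002]
ft_force: [0.6, -0.5, -3.0]
grip_width: 0.0215
grip_force: 50.0
```

>>> move_arm(series="0 0 0.5 0 0 0; 0 0 1 0 0 0; 0 0 1 0 0 0; 0 0 1 0 0 0")

```text
time: 18.35
position: [0.4959, -0.1621, 0.2453]
tool_rot: [0.728, 0.686, 0.002, -0.002]
ft_force: [0.0, -0.8, -2.1]
grip_width: 0.0218
grip_force: 50.0
```

>>> move_arm(series="0 0 0.5 0 0 0; 0 0 0.5 0 0 0; 0 0 0.5 0 0 0")

```text
time: 18.6
position: [0.4961, -0.1622, 0.2451]
tool_rot: [0.728, 0.686, 0.002, -0.002]
ft_force: [-0.4, -0.0, -0.3]
grip_width: 0.0217
grip_force: 50.0
```

The foot touches at about 2.7 N. I'll hold it level briefly, then rock about the stud's ball centre.

>>> move_arm(series="0 0 0.3 0 0 0; 0 0 0.3 0 0 0; 0 0 0.3 0 0 0; 0 0 0.3 0 0 0; 0 0 0.3 0 0 0; 0 0 0.3 0 0 0; 0 0 0.3 0 0 0; 0 0 0.3 0 0 0")

```text
time: 19.27
position: [0.4962, -0.1622, 0.2449]
tool_rot: [0.728, 0.686, 0.002, -0.002]
ft_force: [-0.3, 0.5, 4.6]
grip_width: 0.0218
grip_force: 50.0
```

>>> move_arm(series="2.7 0 0 0 -1 0; 5.4 0 0.1 0 -2 0; 8.1 0 0.2 0 -3 0; 10.8 0 0.4 0 -4 0; 13.6 0 0.6 0 -5 0; 16.3 0 0.9 0 -6 0; 19 0 1.2 0 -7 0; 19 0 1.2 0 -7 0")

```text
time: 19.93
position: [0.4972, -0.1423, 0.2437]
tool_rot: [0.726, 0.685, -0.043, 0.041]
ft_force: [0.0, -0.2, 6.0]
grip_width: 0.0221
grip_force: 50.0
```

>>> move_arm(series="2.7 0 -0.1 0 -1 0; 5.4 0 0 0 -2 0; 8.1 0 0 0 -3 0; 10.8 0 0.2 0 -4 0; 13.6 0 0.4 0 -5 0; 16.3 0 0.6 0 -6 0; 19 0 0.9 0 -7 0; 19 0 0.9 0 -7 0")

```text
time: 20.6
position: [0.4982, -0.1236, 0.2403]
tool_rot: [0.722, 0.682, -0.087, 0.082]
ft_force: [0.3, 0.7, 5.3]
grip_width: 0.0219
grip_force: 50.0
```

```bash
python3 - <<'E'
from h import *
o=robot.get_obs();p,r=T();g=np.load('grasp.npz');r0=R.from_quat(g['q'])
print(o['time'],p,o['ft_force'],o['moment'],'rot from grasp deg (world)',np.degrees((r*r0.inv()).as_rotvec()).round(2),'foot',p+r.apply([0,0,.1455]))
for n in('side','top'):
 w=robot.camera(n)
 for th in('gauge_foot','gauge_grip','mark_tip','pointer_tip'): print(n,th,[(np.round(d['xyz'],4),round(d['p'],2)) for d in robot.tip_of(w,th)[:1]])
E
```

```text
20.6 [ 0.49822098 -0.12360029  0.24033465] [0.30723523 0.73159873 5.31352649] [-0.37535412  0.07436684 -0.02047346] rot from grasp deg (world) [-14.09   0.81   0.13] foot [ 0.49620345 -0.15814902  0.09901032]
side gauge_foot [(array([ 0.4948, -0.1603,  0.1   ]), 0.98)]
side gauge_grip [(array([ 0.4989, -0.123 ,  0.2379]), 0.81)]
side mark_tip []
side pointer_tip [(array([ 7.063e-01, -1.925e-01,  2.000e-04]), 0.57)]
top gauge_foot [(array([ 0.4959, -0.1613,  0.0987]), 0.59)]
top gauge_grip [(array([ 0.4966, -0.1252,  0.2366]), 0.72)]
top mark_tip []
top pointer_tip [(array([ 0.6805,  0.2639, -0.0015]), 0.26)]
```

>>> move_arm(series="0 0 -0.3 0 0 0; 0 0 -0.3 0 0 0; 0 0 -0.3 0 0 0; 0 0 -0.3 0 0 0; 0 0 -0.3 0 0 0; 0 0 -0.3 0 0 0; 0 0 -0.3 0 0 0; 0 0 -0.3 0 0 0")

```text
time: 21.77
position: [0.498, -0.1242, 0.2405]
tool_rot: [0.722, 0.681, -0.087, 0.081]
ft_force: [0.6, -0.1, 2.9]
grip_width: 0.0213
grip_force: 50.0
```

>>> move_arm(series="0 0 0 0 0 0; 0 0 0 0 0 0; 0 0 0 0 0 0; 0 0 0 0 0 0; 0 0 0 0 0 0; 0 0 0 0 0 0; 0 0 0 0 0 0; 0 0 0 0 0 0")

```text
time: 22.43
position: [0.498, -0.1242, 0.2405]
tool_rot: [0.723, 0.681, -0.087, 0.081]
ft_force: [0.4, -0.6, 2.2]
grip_width: 0.0217
grip_force: 50.0
```

>>> move_arm(series="0 0 0 0 0 0; 0 0 0 0 0 0; 0 0 0 0 0 0; 0 0 0 0 0 0; 0 0 0 0 0 0; 0 0 0 0 0 0; 0 0 0 0 0 0; 0 0 0 0 0 0")

```text
time: 23.1
position: [0.4981, -0.1243, 0.2406]
tool_rot: [0.723, 0.681, -0.087, 0.081]
ft_force: [0.5, -0.2, 1.2]
grip_width: 0.0215
grip_force: 50.0
```

```bash
python3 -c "
from h import *
print(robot.hand_in())"
```

```text
the job is handed in; nothing more can be done
None
```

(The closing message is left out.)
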